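Plug the steel outlet tube into the water filter's push-fit port and lock it

TASK

Fit the loose steel outlet tube to the water filter: push its chamfered end into the push-fit port on the front of the filter, past the collet teeth and the seal, until you feel it bottom firmly on the stop inside; never press it onto the stop with more than 20 N. Then let go, swing the lock gate down over the tube until it is fully shut, and leave everything else on the worktop where it stands.

Things in the scene. Friction and masses are not known exactly. Their poses are not given: they have to be found in the camera images.
- outlet_tube: Loose rigid steel tube, 16 mm diameter, 166 mm long, about 90 g, lying level on the worktop, axis 12 mm up. Origin on its axis, 100 mm from the tip that goes in, near the centre of mass; +x runs along the axis to that tip. Plain shaft from 65 to 150 mm behind the tip (grip it near the origin); brass hexagon nut, 24 mm across flats, from 150 to 166 mm. Its roll does not matter.
- tube_tip (a point): Centre of the end face of the tube's chamfered nose, the end that goes in (not the end with the brass nut), 100 mm along +x from the tube's origin. From here back: a nose tapering from 10 to 16 mm diameter over 6 mm, then plain tube, then a round collar of 24 mm diameter from 60 to 65 mm, which stays outside the port.
- filter_unit: Water filter, fixed on the worktop: grey base plate 252 x 92 mm, white lying cartridge of 64 mm diameter and, in front, a white round head of 45 mm diameter with the push-fit port. Origin on the worktop straight below the port's mouth; +x is level and runs into the port along its axis; z up. It covers x 0 to 258 mm, y -46 to 46 mm, up to 93 mm high (open gate up to 122 mm).
- port_mouth (a point): Centre of the port's mouth, on its axis, 60 mm above the worktop; the tube enters along the unit's +x. Behind the mouth: a lead-in cone from 25 mm to the 17.6 mm bore in 4.5 mm, four sprung collet teeth at 10 mm, a rubber seal at 22 mm, then the stop.
- port_stop: The firm stop ring inside the port. Origin: the shallowest place it can have, on the axis 29 mm behind the mouth. It is set 29 to 45 mm deep, differently each time, and cannot be seen: feel for it. Pushing takes 3 to 9 N past the teeth, 7 to 14 N past the seal, 5 to 11 N on from there; only on the stop does the force rise steeply. More than 20 N on the stop does harm.
- lock_gate (a joint): Angle of the lock gate in rad: 0 shut (plate level, its two prongs astride the tube, close in front of the port), 0.5 to 0.7 standing open at the start, at most 0.75. A grey fork 28 mm wide and 36 mm long, hinged at gate_hinge about the unit's y axis. It stays where it is left; 1 to 5 N from above on its front end swings it down.
- gate_hinge (a point): Centre of the gate's hinge axis, 30 mm behind the mouth plane and 26 mm above the port's axis. While the gate stands open its prongs reach forward to about 15 mm in front of the mouth, 18 mm or more above the port's axis: the tube comes in level underneath them, from the front.
- gate_tab (a point): Ribbed thumb face on top of the gate's front end, 30 mm from the hinge: press it down. Shut, it is 92 mm above the worktop, over the mouth plane; it lies higher while the gate is open.
- mug: white mug with a handle, 94 mm tall, bystander; origin under its foot
- salt_shaker: glass salt shaker, 44 mm wide, 90 mm tall, bystander; origin under its foot
- lemon: lemon, 76 mm long, bystander; origin under it
- teaspoon: steel teaspoon lying on the worktop, 132 mm long, bystander; origin under its middle
Not all that is in view belongs to the job. There is more than one size of the outlet_tube; the one meant has the size given above.

How it is judged (in metres and radians):
On the way:
1. the tube is bottomed: its tip is on the stop inside the port (within 1 mm of it), the gate still open (x of stop_ring_c0 in the frame of tube_tip below 0.0035 m and horizontal distance between tube_tip and port_stop below 0.019 m and angle between the x axis of outlet_tube and the x axis of filter_unit, either way round below 0.12 rad and value of joint lock_gate above 0.3 rad), for 0.1 s.
At the end, for the whole second after the job is handed in: the tube's tip is still within 2 mm of the stop inside the port, the tube in line with the port within 0.12 rad and at rest, and the lock gate shut to within 0.08 rad (x of stop_ring_c0 in the frame of tube_tip below 0.0045 m and x of tube_tip in the frame of port_mouth above 0.0275 m and horizontal distance between tube_tip and port_stop below 0.019 m and angle between the x axis of outlet_tube and the x axis of filter_unit, either way round below 0.12 rad and value of joint lock_gate below 0.08 rad and linear speed of outlet_tube below 0.02 m/s); the robot touches nothing.
It fails at once if the tube pressed onto the stop inside the port with more than 20 N (contact force between outlet_tube and port_stop above 20 N).
It fails at once if a bystander (mug, salt shaker, lemon, teaspoon) shifted by more than 30 mm (distance of any of mug, salt_shaker, lemon, teaspoon from where it was at the start of the episode above 0.03 m).
It also fails if it takes over 72 s, if anything falls off the work surface, if the arm or the gripper's body presses on something with over 40 N, if the wrist force passes 120 N, or if a joint passes its speed limit or range.

ROBOT

A 7-joint arm with a two-finger parallel gripper is mounted at the origin on a cart in front of the work surface, level with it; the furniture and walls round the work are solid. World frame = base frame: x ahead of the robot, y to its left, z up, the work surface at z = 0. Lengths are in mm, angles in rad, forces in N, time in s.
With the tool pointing down it reaches from about 400 to 875 mm from the base axis. Payload 4.4 kg.
Tool frame: the origin (TCP) lies on the centre line of the jaws, within the pads' length; the fingertips stand 11 mm ahead of it and the grasp point (between the pads) lies 8 mm behind it (ctrl.tips_ahead is the distance from the TCP to the fingertips, in mm); z points along the fingers, y is the line along which they close (so a half turn about z gives the same grasp; the last joint's range is limited). The gripper opens to 85 mm and grips with 20 to 120 N. Pads are 22 mm wide; open, the fingers measure 114 mm over their backs; the gripper's body (76 mm by 85 mm) begins 54 mm behind the grasp point. The pads swing forward as they close: fully open they stand 13 mm farther back than shut.
Start: joints at [1.147, 0.628, 0.038, 1.517, -0.027, 0.996, -0.02], TCP at [227.667, -608.839, 242.313] pointing down, gripper open.
Joint ranges: [-3.06, 3.06], [-0.37, 2.12], [-1.25, 1.32], [0.18, 2.47], [-1.1, 4.24], [0.23, 1.98], [-2.94, 2.94]. Speed limits (rad/s): [2.57, 2.57, 3.14, 3.14, 3.14, 3.14, 3.14].

INTERFACE

Orientations are given as [roll, pitch, yaw] about the fixed x, y, z axes, in that order (R = Rz(yaw) Ry(pitch) Rx(roll)).
In Python, from cell import ctrl, eyes, job gives the robot as it stands. The module is installed in compiled form; this text tells all that it offers.
- The arm moves only by the tool carry_out, never from a script. Its argument "moves" is a list of rows, each an object of numbers: "tx", "ty", "tz": the shift along the tool's x, y, z as a fraction of full scale; "twist": the turn about the tool's z as a fraction of full scale; "fingers": the opening, from 0 (shut) to 1 (fully open). In form: [{"tx": .., "ty": .., "tz": .., "twist": .., "fingers": ..}, ...]. A call has 1 to 12 rows; each row shifts and turns the commanded pose from where the row before left it, along the tool's axes as they then stand; what a row does not reach is not made up. Full scale, the value 1, is 0.3 m for a shift and pi rad for a turn. A row lasts 1/8 s, in which the tool goes at most 62.5 mm and 10.7 degrees, less where a joint would pass 70% of its speed; a pose out of reach is approached as far as the arm can. A call with a number of a shift or a turn outside -1 to 1 is refused whole. A call with a gripper value outside its range is refused whole. The fingers move at their own pace and stop on an object; the grip force is fixed at half the most. Time passes only in rows, so rows that do not move let the fingers close. It gives the time, the measured TCP pose, the force, the opening and the grip force at its end, in the units of the state.
- ctrl.read_state(): the state, without advancing time (a new reading comes with each control period).
- eyes.get_image(name): name is "side" or "top"; returns a dict with "color" (480x640x3 uint8, blue, green, red), "fovy" (degrees; the focal length in pixels is half the picture's height over the tangent of half this angle, whatever the lens; pixels are square), "cx", "cy" (the principal point, pixels), "world_from_camera" (4x4, takes a point from camera to world coordinates). Camera axes: x right, y up, looking along -z (the intrinsics and any distortion apply to the point x, -y, -z); pixel columns grow to the right and rows downward; lengths in mm; the calibration is good to about 2 mm. A picture is of the moment at which its call begins. There is no depth.
- job.finish_job(): hands the job in; it is judged then, once.
The state is a dict: "clock": time; "qpos": joint angles; "qd": joint speeds; "tau": joint torques, N m; "eef_pos": TCP position; "tool_rot": TCP orientation; "force": force on the tool from outside, world axes, zero at the start; "torque": the same for the moment, N m; "width": finger opening in mm; "gripper_force": force on a finger pad.
Only numpy, scipy, OpenCV 4.12 (cv2) and the standard library are available. Lean on these libraries where they do the work, as an engineer would, in place of code of your own. Each camera call takes 0.05 s, during which the arm holds its last target. There are 200 camera calls.

## Working session

There is one attempt and no reset: what is moved stays moved. The work goes in short steps, Python scripts to look and compute and a tool call to move; the robot and the scene stay as the last step left them, time stands still between calls to the robot, and variables do not carry over. Pictures are saved under pics/ and viewed, at most 10 in all, crops included, and the job is handed in when it is done.

Besides the shell and the picture viewer there is one more tool, called after ">>>" as a command line: name --argument value ..., lists and objects as JSON in quotes. carry_out: Moves the arm, as the interface text tells. Its arguments: {"type":"object","properties":{"moves":{"type":"array","items":{"type":"object","properties":{"tx":{"type":"number","minimum":-1,"maximum":1},"ty":{"type":"number","minimum":-1,"maximum":1},"tz":{"type":"number","minimum":-1,"maximum":1},"twist":{"type":"number","minimum":-1,"maximum":1},"fingers":{"type":"number"}}}}},"required":["moves"]}

```bash
mkdir -p pics
python3 - <<'E'
from cell import ctrl, eyes, job
import cv2,numpy as np
s=ctrl.read_state(); print({k:np.round(v,3) for k,v in s.items()})
for n in("top","side"):
    i=eyes.get_image(n); cv2.imwrite(f"pics/{n}0.png",i["color"]); print(n,{k:(np.round(v,3) if k!='color' else 0) for k,v in i.items()})
E
```

```text
{'clock': np.float64(0.0), 'qpos': array([ 1.147,  0.629,  0.038,  1.518, -0.027,  0.996, -0.02 ]), 'qd': array([-0.002, -0.   , -0.001, -0.002, -0.001,  0.   , -0.001]), 'tau': array([-1.0000e-03, -5.6339e+01,  1.2260e+00, -1.9344e+01,  1.1000e-02,
        1.1000e-02,  0.0000e+00]), 'eef_pos': array([ 227.431, -608.251,  241.356]), 'tool_rot': array([-3.14 ,  0.   ,  0.358]), 'force': array([-0.346,  0.019,  0.619]), 'torque': array([-0.027, -0.022, -0.015]), 'gripper_force': np.float64(0.0), 'width': np.float64(85.727)}
top {'color': 0, 'fovy': np.float64(45.501), 'cx': np.float64(324.457), 'cy': np.float64(241.33), 'world_from_camera': array([[ 1.700000e-02,  9.940000e-01, -1.080000e-01,  4.254840e+02],
       [-1.000000e+00,  1.800000e-02,  7.000000e-03, -5.724000e+00],
       [ 9.000000e-03,  1.070000e-01,  9.940000e-01,  1.379898e+03],
       [ 0.000000e+00,  0.000000e+00,  0.000000e+00,  1.000000e+00]])}
side {'color': 0, 'fovy': np.float64(54.726), 'cx': np.float64(322.414), 'cy': np.float64(240.081), 'world_from_camera': array([[-9.68000e-01,  1.77000e-01, -1.78000e-01,  4.01372e+02],
       [-2.50000e-01, -6.36000e-01,  7.30000e-01,  7.13749e+02],
       [ 1.60000e-02,  7.51000e-01,  6.60000e-01,  7.15024e+02],
       [ 0.00000e+00,  0.00000e+00,  0.00000e+00,  1.00000e+00]])}
```

View pics/top0.png

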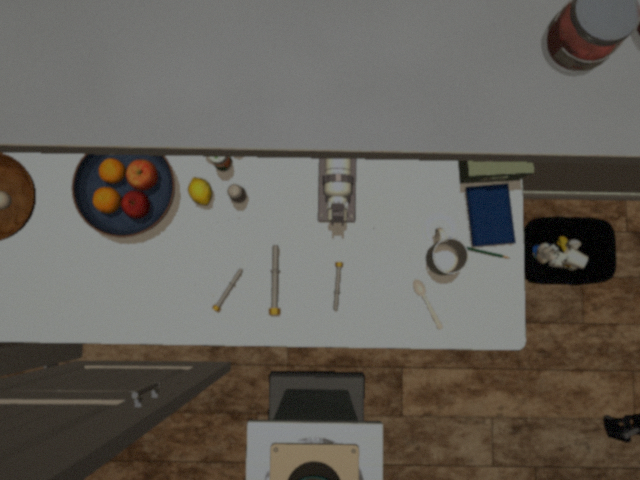

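View pics/side0.png

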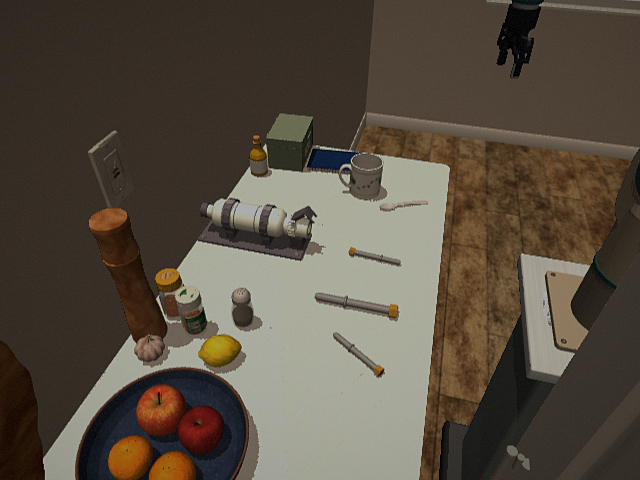

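Run:
```python
import cv2,numpy as np
a=cv2.imread("pics/top0.png")[150:325,250:370]; b=cv2.imread("pics/side0.png")[185:325,190:410]
a=cv2.resize(a,None,fx=3.4,fy=3.4,interpolation=cv2.INTER_CUBIC)
cv2.imwrite("pics/a.png",cv2.convertScaleAbs(a,alpha=1.4))
b=cv2.resize(b,None,fx=3.6,fy=3.6,interpolation=cv2.INTER_CUBIC)
cv2.imwrite("pics/b.png",cv2.convertScaleAbs(b,alpha=1.2))
```

```text
(no output)
```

View pics/a.png

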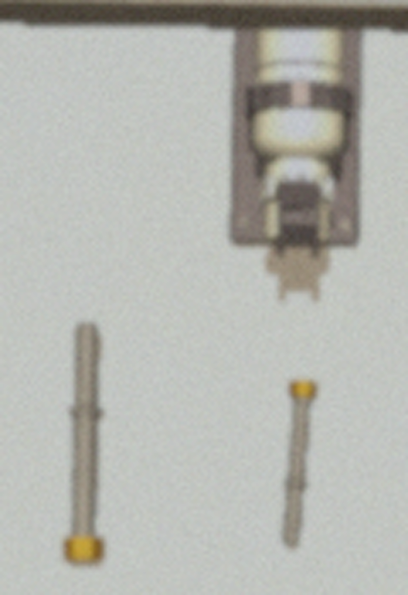

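View pics/b.png

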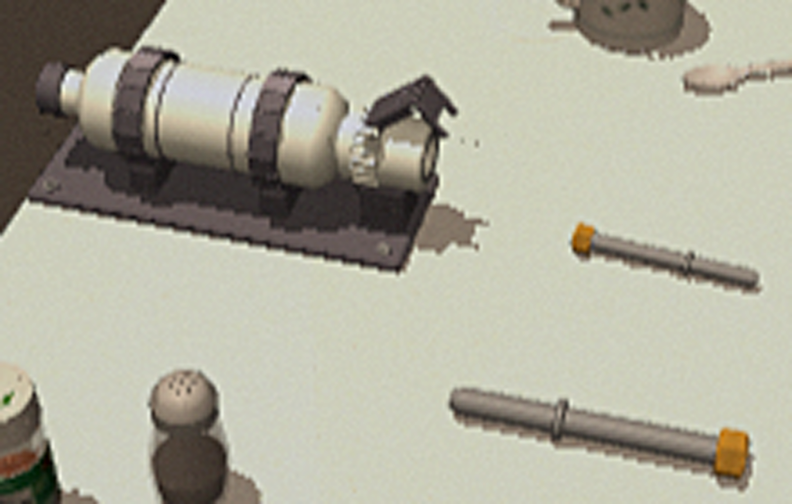

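```bash
cat > h.py <<'E'
from cell import ctrl, eyes, job
import cv2,numpy as np
def ray(i,p):
    f=240/np.tan(np.radians(i["fovy"]/2)); M=np.array(i["world_from_camera"])
    return M[:3,3], M[:3,:3]@np.array([(p[0]-i["cx"])/f,-(p[1]-i["cy"])/f,-1])
def onz(i,p,z):
    o,d=ray(i,p); return o+d*(z-o[2])/d[2]
def pix(i,P):
    f=240/np.tan(np.radians(i["fovy"]/2)); M=np.array(i["world_from_camera"]); c=M[:3,:3].T@(np.array(P)-M[:3,3])
    return np.array([i["cx"]+f*c[0]/-c[2], i["cy"]+f*c[1]/c[2]])
E
python3 - <<'E'
from h import *
np.set_printoptions(precision=1,suppress=True)
T=eyes.get_image("top");S=eyes.get_image("side")
ca=lambda x,y:(250+(x+.5)/3.4-.5,150+(y+.5)/3.4-.5)
cb=lambda x,y:(190+(x+.5)/3.6-.5,185+(y+.5)/3.6-.5)
for n,p,z in [("tip",(87,324),14),("collar",(86,411),16),("nutend",(84,563),14),("small tip",(290,546),10),("small nut",(303,381),10),("plateL",(233,243),8),("plateR",(358,243),8),("plate backL",(236,30),8),("plate backR",(360,30),8),("gatefront",(297,250),110)]: print("T",n,onz(T,ca(*p),z))
for n,p,z in [("tip",(452,398),12),("collar",(560,418),12),("nutend",(735,452),12),("plateL",(402,268),5),("plateR",(437,185),5),("plate backL",(32,197),5),("mouth",(430,160),60)]: print("S",n,onz(S,cb(*p),z))
E
```

```text
T tip [562.5 103.   14. ]
T collar [501.  101.9  16. ]
T nutend [395.3 100.7  14. ]
T small tip [409.5 -42.6  10. ]
T small nut [525.2 -50.   10. ]
T plateL [622.9   1.1   8. ]
T plateR [624.5 -87.9   8. ]
T plate backL [777.8   1.8   8. ]
T plate backR [779.5 -87.5   8. ]
T gatefront [604.3 -41.6 110. ]
S tip [562.6 102.9  12. ]
S collar [500.8 101.3  12. ]
S nutend [403.2 100.   12. ]
S plateL [621.8   1.8   5. ]
S plateR [622.1 -79.3   5. ]
S plate backL [869.2   1.9   5. ]
S mouth [615.4 -39.2  60. ]
```

>>> carry_out --moves '[{"twist": 0.055, "fingers": 0.6}, {"twist": 0.055, "fingers": 0.6}, {"tx": 0.19, "ty": -0.08, "fingers": 0.6}, {"tx": 0.19, "ty": -0.08, "fingers": 0.6}, {"tx": 0.19, "ty": -0.08, "fingers": 0.6}, {"tx": 0.19, "ty": -0.08, "fingers": 0.6}, {"ty": -0.2, "fingers": 0.6}, {"ty": -0.2, "fingers": 0.6}, {"ty": -0.2, "fingers": 0.6}, {"ty": -0.2, "fingers": 0.6}, {"ty": -0.2, "fingers": 0.6}, {"ty": -0.2, "fingers": 0.6}]'

```text
validation failed for argument at $.mo...
```

>>> carry_out --moves '[{"tx": 0, "ty": 0, "tz": 0, "twist": 0.055, "fingers": 0.6}, {"tx": 0, "ty": 0, "tz": 0, "twist": 0.055, "fingers": 0.6}, {"tx": 0.19, "ty": -0.08, "tz": 0, "twist": 0, "fingers": 0.6}, {"tx": 0.19, "ty": -0.08, "tz": 0, "twist": 0, "fingers": 0.6}, {"tx": 0.19, "ty": -0.08, "tz": 0, "twist": 0, "fingers": 0.6}, {"tx": 0.19, "ty": -0.08, "tz": 0, "twist": 0, "fingers": 0.6}, {"tx": 0, "ty": -0.2, "tz": 0, "twist": 0, "fingers": 0.6}, {"tx": 0, "ty": -0.2, "tz": 0, "twist": 0, "fingers": 0.6}, {"tx": 0, "ty": -0.2, "tz": 0, "twist": 0, "fingers": 0.6}, {"tx": 0, "ty": -0.2, "tz": 0, "twist": 0, "fingers": 0.6}, {"tx": 0, "ty": -0.2, "tz": 0, "twist": 0, "fingers": 0.6}, {"tx": 0, "ty": -0.2, "tz": 0, "twist": 0, "fingers": 0.6}]'

```text
clock: 1.7
eef_pos: [450.0, -148.1, 242.4]
tool_rot: [-3.142, -0.001, 0.012]
force: [0.3, 1.0, -0.1]
width: 51.0
gripper_force: 0.0
```

>>> carry_out --moves '[{"tx": 0.02, "ty": -0.2, "tz": 0, "twist": 0, "fingers": 0.6}, {"tx": 0, "ty": -0.2, "tz": 0, "twist": 0, "fingers": 0.6}, {"tx": 0, "ty": -0.2, "tz": 0, "twist": 0, "fingers": 0.6}, {"tx": 0, "ty": -0.2, "tz": 0, "twist": 0, "fingers": 0.6}, {"tx": 0, "ty": -0.033, "tz": 0.2, "twist": 0, "fingers": 0.6}, {"tx": 0, "ty": 0, "tz": 0.2, "twist": 0, "fingers": 0.6}, {"tx": 0, "ty": 0, "tz": 0.2, "twist": 0, "fingers": 0.6}, {"tx": 0, "ty": 0, "tz": 0, "twist": 0, "fingers": 0.6}]'

```text
clock: 2.7
eef_pos: [449.1, 98.9, 58.1]
tool_rot: [3.139, 0.012, 0.012]
force: [-0.1, -0.7, 1.1]
width: 51.5
gripper_force: 0.0
```

Run:
```python
from h import *
S=eyes.get_image("side");T=eyes.get_image("top")
a=cv2.resize(S["color"][200:360,270:450],None,fx=3,fy=3,interpolation=cv2.INTER_CUBIC)
b=cv2.resize(T["color"][200:360,220:360],None,fx=1.8,fy=3,interpolation=cv2.INTER_CUBIC)
cv2.imwrite("pics/c.png",cv2.hconcat([a,b]))
s=ctrl.read_state();print(s["eef_pos"],s["tool_rot"],s["force"],ctrl.tips_ahead)
```

```text
[453.44769541  99.79614201  63.22703409] [ 3.14157084e+00 -2.52358173e-04  1.18980392e-02] [ 0.47194048 -0.47851853  0.87970339] 11.0
```

View pics/c.png

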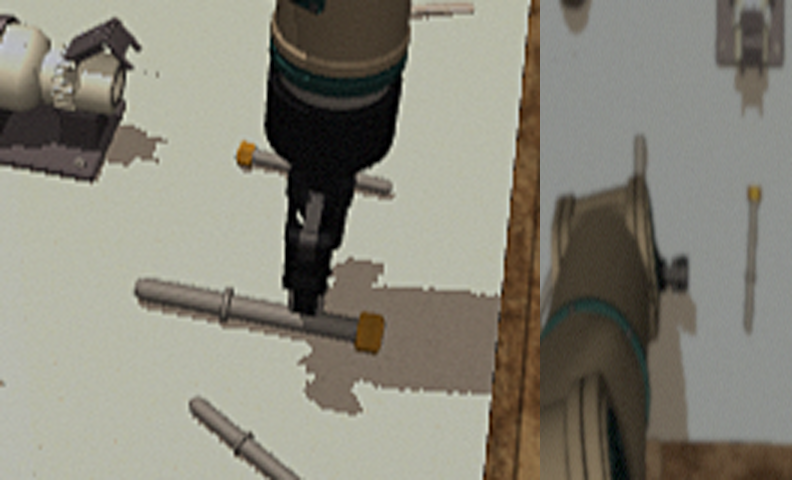

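>>> carry_out --moves '[{"tx": 0.008, "ty": -0.007, "tz": 0.08, "twist": 0, "fingers": 0.6}, {"tx": 0, "ty": 0, "tz": 0.05, "twist": 0, "fingers": 0.6}, {"tx": 0, "ty": 0, "tz": 0.03, "twist": 0, "fingers": 0.6}, {"tx": 0, "ty": 0, "tz": 0, "twist": 0, "fingers": 0.6}, {"tx": 0, "ty": 0, "tz": 0, "twist": 0, "fingers": 0}, {"tx": 0, "ty": 0, "tz": 0, "twist": 0, "fingers": 0}, {"tx": 0, "ty": 0, "tz": 0, "twist": 0, "fingers": 0}, {"tx": 0, "ty": 0, "tz": 0, "twist": 0, "fingers": 0}, {"tx": 0, "ty": 0, "tz": 0, "twist": 0, "fingers": 0}]'

```text
clock: 3.92
eef_pos: [454.0, 102.6, 22.0]
tool_rot: [-3.139, 0.006, 0.011]
force: [-0.6, 0.5, 12.5]
width: 13.2
gripper_force: 58.6
```

>>> carry_out --moves '[{"tx": 0, "ty": 0, "tz": 0, "twist": 0, "fingers": 0}, {"tx": 0, "ty": 0, "tz": 0, "twist": 0, "fingers": 0}]'

```text
clock: 4.18
eef_pos: [454.1, 102.6, 22.0]
tool_rot: [-3.139, 0.006, 0.011]
force: [-1.3, 0.9, 12.5]
width: 12.8
gripper_force: 58.6
```

Run:
```python
from h import *
S=eyes.get_image("side")
a=cv2.resize(S["color"][240:340,300:420],None,fx=5,fy=5,interpolation=cv2.INTER_CUBIC)
cv2.imwrite("pics/d.png",cv2.convertScaleAbs(a,alpha=1.4))
for _ in range(3): s=ctrl.read_state();print(s["eef_pos"],s["tool_rot"],s["force"],s["width"],s["torque"]);eyes.get_image("top")
```

```text
[454.02919607 102.55494968  22.00788345] [-3.13918323  0.00646189  0.01134684] [-0.62886773  0.32866445 11.91928804] 12.772911326189062 [0.09775647 0.17341689 0.0057084 ]
[454.0641142  102.5494015   22.01387641] [-3.13914415  0.00643648  0.01137721] [-1.75003806  0.13553755 12.73712018] 13.072618164703641 [0.0392912  0.157002   0.03305935]
[454.05579387 102.56484504  22.02382512] [-3.13912145  0.00642628  0.01130599] [-0.16858293 -0.84175765 13.21150079] 13.283531673853687 [ 0.12869102  0.19346025 -0.00468458]
```

View pics/d.png

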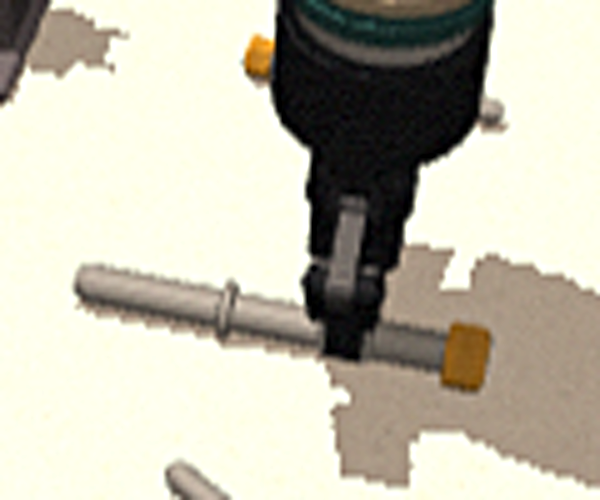

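>>> carry_out --moves '[{"tx": 0, "ty": 0, "tz": 0, "twist": 0, "fingers": 0.5}, {"tx": 0, "ty": 0, "tz": 0, "twist": 0, "fingers": 0.5}, {"tx": 0, "ty": 0, "tz": 0, "twist": 0, "fingers": 0.5}, {"tx": 0, "ty": 0, "tz": 0, "twist": 0, "fingers": 0.5}]'

```text
clock: 4.88
eef_pos: [453.1, 102.3, 20.5]
tool_rot: [-3.141, 0.009, 0.012]
force: [-0.1, 0.9, 0.3]
width: 42.5
gripper_force: 0.0
```

>>> carry_out --moves '[{"tx": 0.01, "ty": 0, "tz": 0.025, "twist": 0, "fingers": 0.5}, {"tx": 0, "ty": 0, "tz": 0, "twist": 0, "fingers": 0.5}, {"tx": 0, "ty": 0, "tz": 0, "twist": 0, "fingers": 0.5}, {"tx": 0, "ty": 0, "tz": 0, "twist": 0, "fingers": 0.5}]'

```text
clock: 5.38
eef_pos: [456.1, 102.4, 13.2]
tool_rot: [-3.141, 0.008, 0.012]
force: [-0.8, 0.4, 0.5]
width: 42.6
gripper_force: 0.0
```

>>> carry_out --moves '[{"tx": 0, "ty": 0, "tz": 0, "twist": 0, "fingers": 0}, {"tx": 0, "ty": 0, "tz": 0, "twist": 0, "fingers": 0}, {"tx": 0, "ty": 0, "tz": 0, "twist": 0, "fingers": 0}, {"tx": 0, "ty": 0, "tz": 0, "twist": 0, "fingers": 0}, {"tx": 0, "ty": 0, "tz": 0, "twist": 0, "fingers": 0}]'

```text
clock: 6.0
eef_pos: [456.1, 102.4, 13.3]
tool_rot: [-3.14, 0.008, 0.012]
force: [-1.0, 0.1, 5.6]
width: 13.5
gripper_force: 58.5
```

>>> carry_out --moves '[{"tx": 0, "ty": 0, "tz": -0.04, "twist": 0, "fingers": 0}, {"tx": 0, "ty": 0, "tz": -0.06, "twist": 0, "fingers": 0}, {"tx": 0, "ty": 0, "tz": -0.06, "twist": 0, "fingers": 0}, {"tx": 0, "ty": 0, "tz": 0, "twist": 0, "fingers": 0}, {"tx": 0, "ty": 0, "tz": 0, "twist": 0, "fingers": 0}, {"tx": 0, "ty": 0, "tz": 0, "twist": 0, "fingers": 0}]'

```text
clock: 6.75
eef_pos: [456.0, 102.3, 60.5]
tool_rot: [-3.141, 0.01, 0.012]
force: [0.0, -0.3, -1.3]
width: 13.3
gripper_force: 58.6
```

>>> carry_out --moves '[{"tx": 0, "ty": 0.06, "tz": 0, "twist": 0, "fingers": 0}, {"tx": 0, "ty": 0.12, "tz": 0, "twist": 0, "fingers": 0}, {"tx": 0, "ty": 0.12, "tz": 0, "twist": 0, "fingers": 0}, {"tx": 0, "ty": 0.12, "tz": 0, "twist": 0, "fingers": 0}, {"tx": 0, "ty": 0.06, "tz": -0.003, "twist": 0.002, "fingers": 0}, {"tx": 0, "ty": 0, "tz": 0, "twist": 0, "fingers": 0}, {"tx": 0, "ty": 0, "tz": 0, "twist": 0, "fingers": 0}, {"tx": 0, "ty": 0, "tz": 0, "twist": 0, "fingers": 0}, {"tx": 0, "ty": 0, "tz": 0, "twist": 0, "fingers": 0}]'

```text
clock: 7.88
eef_pos: [458.2, -40.7, 61.8]
tool_rot: [-3.14, 0.009, 0.007]
force: [-0.3, 0.1, -0.8]
width: 13.0
gripper_force: 58.7
```

Run:
```python
from h import *
S=eyes.get_image("side");T=eyes.get_image("top")
a=cv2.resize(S["color"][195:295,270:400],None,fx=6,fy=6,interpolation=cv2.INTER_CUBIC)
cv2.imwrite("pics/e.png",cv2.convertScaleAbs(a,alpha=1.2))
b=cv2.resize(T["color"][150:270,300:380],None,fx=5,fy=5,interpolation=cv2.INTER_CUBIC)
cv2.imwrite("pics/f.png",cv2.convertScaleAbs(b,alpha=1.5))
s=ctrl.read_state();print(s["eef_pos"],s["tool_rot"],s["force"],s["width"])
```

```text
[458.21787901 -41.07880173  61.81901477] [-3.14060695  0.00854372  0.00644102] [-9.10749885e-05  4.43124988e-02 -4.56523675e-01] 13.777887777615216
```

View pics/e.png

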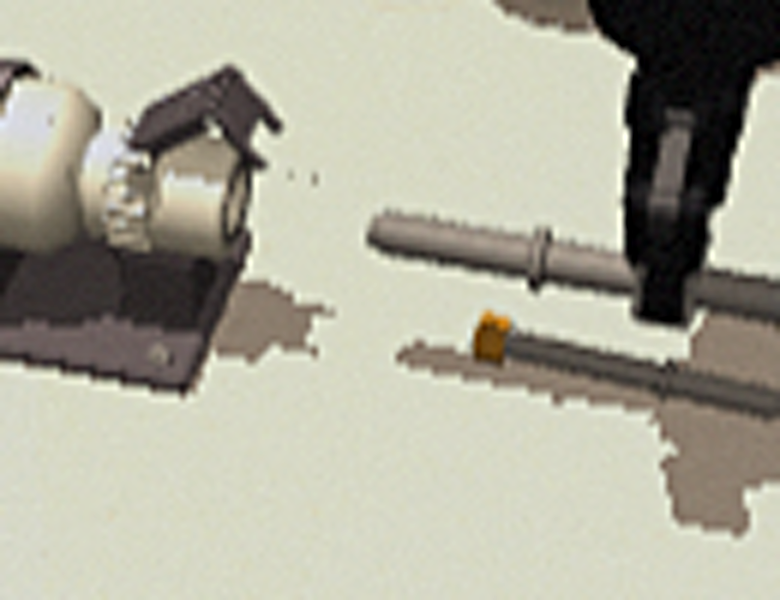

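View pics/f.png

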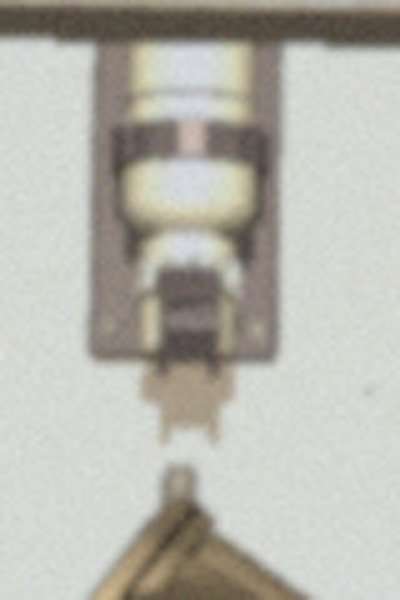

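Run:
```python
from h import *
np.set_printoptions(precision=1,suppress=True)
T=eyes.get_image("top");S=eyes.get_image("side")
c=lambda x,y:(300+(x+.5)/5-.5,150+(y+.5)/5-.5)
e=lambda x,y:(270+(x+.5)/6-.5,195+(y+.5)/6-.5)
for n,p,z in [("tip",(179,466),60),("tube",(179,490),60),("headL",(142,325),60),("headR",(235,325),60),("prongL",(164,370),110),("prongR",(216,370),110),("plL",(90,350),8),("plR",(277,350),8),("cartL",(131,90),62),("cartR",(252,90),62),("clampL",(113,150),50),("clampR",(268,150),50)]: print(n,onz(T,c(*p),z))
for n,p in [("tip",(379,232)),("mouth",(236,199)),("collar",(539,258))]: print(n,onz(S,e(*p),60))
for P in [(616.5,-45,60),(616.5,-45,72),(616.5,-45,48),(616.5,-33,60),(616.5,-57,60),(562,-42,60)]:
    q=pix(S,P); print(P,[(q[0]-270+.5)*6-.5,(q[1]-195+.5)*6-.5])
```

```text
tip [565.4 -40.   60. ]
tube [554.2 -40.2  60. ]
headL [631.2 -21.7  60. ]
headR [632.  -65.1  60. ]
prongL [603.2 -31.3 110. ]
prongR [603.6 -54.6 110. ]
plL [626.6   2.6   8. ]
plR [628.2 -88.    8. ]
cartL [742.3 -14.7  62. ]
cartR [743.4 -71.6  62. ]
clampL [716.1  -6.8  50. ]
clampR [717.5 -80.1  50. ]
tip [561.9 -39.5  60. ]
mouth [617.  -43.5  60. ]
collar [503. -41.  60.]
(616.5, -45, 60) [np.float64(238.26380383547996), np.float64(196.77925767316833)]
(616.5, -45, 72) [np.float64(238.18897889045547), np.float64(171.50096809932404)]
(616.5, -45, 48) [np.float64(238.33748146822995), np.float64(221.6699480058449)]
(616.5, -33, 60) [np.float64(229.35244922513573), np.float64(217.01462190942704)]
(616.5, -57, 60) [np.float64(247.02397159406314), np.float64(176.88719938161574)]
(562, -42, 60) [np.float64(380.25184582436134), np.float64(227.65047779469592)]
```

>>> carry_out --moves '[{"tx": 0.03, "ty": 0.011, "tz": 0, "twist": 0.001, "fingers": 0}, {"tx": 0.04, "ty": 0, "tz": 0, "twist": 0, "fingers": 0}, {"tx": 0.04, "ty": 0, "tz": 0, "twist": 0, "fingers": 0}, {"tx": 0.03, "ty": 0, "tz": 0, "twist": 0, "fingers": 0}, {"tx": 0, "ty": 0, "tz": 0, "twist": 0, "fingers": 0}, {"tx": 0, "ty": 0, "tz": 0, "twist": 0, "fingers": 0}, {"tx": 0, "ty": 0, "tz": 0, "twist": 0, "fingers": 0}]'

```text
clock: 8.95
eef_pos: [499.7, -44.8, 61.4]
tool_rot: [-3.141, 0.009, 0.002]
force: [0.2, -0.1, -0.8]
width: 13.7
gripper_force: 58.7
```

>>> carry_out --moves '[{"tx": 0.02, "ty": -0.003, "tz": 0, "twist": 0, "fingers": 0}, {"tx": 0.02, "ty": 0, "tz": 0, "twist": 0, "fingers": 0}, {"tx": 0.02, "ty": 0, "tz": 0, "twist": 0, "fingers": 0}, {"tx": 0, "ty": 0, "tz": 0, "twist": 0, "fingers": 0}, {"tx": 0, "ty": 0, "tz": 0, "twist": 0, "fingers": 0}]'

```text
clock: 9.57
eef_pos: [518.0, -43.9, 61.2]
tool_rot: [-3.141, 0.009, 0.002]
force: [0.8, -0.1, -0.9]
width: 13.7
gripper_force: 58.6
```

>>> carry_out --moves '[{"tx": 0.01, "ty": 0, "tz": 0, "twist": 0, "fingers": 0}, {"tx": 0.01, "ty": 0, "tz": 0, "twist": 0, "fingers": 0}, {"tx": 0.005, "ty": 0, "tz": 0, "twist": 0, "fingers": 0}, {"tx": 0, "ty": 0, "tz": 0, "twist": 0, "fingers": 0}, {"tx": 0, "ty": 0, "tz": 0, "twist": 0, "fingers": 0}]'

```text
clock: 10.2
eef_pos: [523.0, -43.3, 60.7]
tool_rot: [-3.139, 0.014, 0.003]
force: [-4.9, 0.7, 0.3]
width: 13.7
gripper_force: 58.7
```

>>> carry_out --moves '[{"tx": 0.01, "ty": 0, "tz": 0, "twist": 0, "fingers": 0}, {"tx": 0.01, "ty": 0, "tz": 0, "twist": 0, "fingers": 0}, {"tx": 0, "ty": 0, "tz": 0, "twist": 0, "fingers": 0}, {"tx": 0, "ty": 0, "tz": 0, "twist": 0, "fingers": 0}]'

```text
clock: 10.7
eef_pos: [529.4, -43.5, 60.7]
tool_rot: [-3.14, 0.013, 0.002]
force: [-5.1, 0.3, -0.3]
width: 13.6
gripper_force: 58.8
```

Past the teeth; on towards the seal.

>>> carry_out --moves '[{"tx": 0.01, "ty": 0, "tz": 0, "twist": 0, "fingers": 0}, {"tx": 0.01, "ty": 0, "tz": 0, "twist": 0, "fingers": 0}, {"tx": 0, "ty": 0, "tz": 0, "twist": 0, "fingers": 0}, {"tx": 0, "ty": 0, "tz": 0, "twist": 0, "fingers": 0}]'

```text
clock: 11.2
eef_pos: [535.6, -43.4, 60.6]
tool_rot: [-3.14, 0.013, 0.003]
force: [-4.4, 0.7, 0.0]
width: 13.7
gripper_force: 58.8
```

>>> carry_out --moves '[{"tx": 0.01, "ty": 0, "tz": 0, "twist": 0, "fingers": 0}, {"tx": 0.007, "ty": 0, "tz": 0, "twist": 0, "fingers": 0}, {"tx": 0, "ty": 0, "tz": 0, "twist": 0, "fingers": 0}, {"tx": 0, "ty": 0, "tz": 0, "twist": 0, "fingers": 0}]'

```text
clock: 11.7
eef_pos: [539.0, -43.3, 60.3]
tool_rot: [-3.139, 0.016, 0.002]
force: [-8.4, 1.2, 1.2]
width: 13.6
gripper_force: 58.8
```

>>> carry_out --moves '[{"tx": 0.007, "ty": 0, "tz": 0, "twist": 0, "fingers": 0}, {"tx": 0, "ty": 0, "tz": 0, "twist": 0, "fingers": 0}, {"tx": 0, "ty": 0, "tz": 0, "twist": 0, "fingers": 0}]'

```text
clock: 12.08
eef_pos: [540.3, -43.2, 60.1]
tool_rot: [-3.139, 0.018, 0.002]
force: [-9.9, 1.3, 1.9]
width: 13.4
gripper_force: 58.9
```

>>> carry_out --moves '[{"tx": 0.007, "ty": 0, "tz": 0, "twist": 0, "fingers": 0}, {"tx": 0, "ty": 0, "tz": 0, "twist": 0, "fingers": 0}, {"tx": 0, "ty": 0, "tz": 0, "twist": 0, "fingers": 0}]'

```text
clock: 12.45
eef_pos: [542.1, -43.2, 60.1]
tool_rot: [-3.139, 0.018, 0.002]
force: [-10.2, 0.5, 2.5]
width: 13.7
gripper_force: 58.9
```

>>> carry_out --moves '[{"tx": 0.007, "ty": 0, "tz": 0, "twist": 0, "fingers": 0}, {"tx": 0, "ty": 0, "tz": 0, "twist": 0, "fingers": 0}, {"tx": 0, "ty": 0, "tz": 0, "twist": 0, "fingers": 0}]'

```text
clock: 12.82
eef_pos: [544.4, -43.2, 60.1]
tool_rot: [-3.139, 0.018, 0.002]
force: [-8.8, 0.8, 1.5]
width: 13.7
gripper_force: 58.9
```

>>> carry_out --moves '[{"tx": 0.006, "ty": 0, "tz": 0, "twist": 0, "fingers": 0}, {"tx": 0, "ty": 0, "tz": 0, "twist": 0, "fingers": 0}, {"tx": 0, "ty": 0, "tz": 0, "twist": 0, "fingers": 0}]'

```text
clock: 13.2
eef_pos: [546.3, -43.2, 60.1]
tool_rot: [-3.139, 0.018, 0.002]
force: [-9.8, 0.8, 2.9]
width: 13.8
gripper_force: 58.9
```

>>> carry_out --moves '[{"tx": 0.006, "ty": 0, "tz": 0, "twist": 0, "fingers": 0}, {"tx": 0, "ty": 0, "tz": 0, "twist": 0, "fingers": 0}, {"tx": 0, "ty": 0, "tz": 0, "twist": 0, "fingers": 0}]'

```text
clock: 13.58
eef_pos: [546.4, -43.2, 59.8]
tool_rot: [-3.138, 0.021, 0.002]
force: [-12.5, 1.6, 1.9]
width: 13.6
gripper_force: 58.9
```

>>> carry_out --moves '[{"tx": 0.006, "ty": 0, "tz": 0, "twist": 0, "fingers": 0}, {"tx": 0, "ty": 0, "tz": 0, "twist": 0, "fingers": 0}, {"tx": 0, "ty": 0, "tz": 0, "twist": 0, "fingers": 0}]'

```text
clock: 13.95
eef_pos: [546.5, -43.1, 59.4]
tool_rot: [-3.138, 0.024, 0.002]
force: [-15.5, -0.4, 2.2]
width: 14.1
gripper_force: 59.0
```

>>> carry_out --moves '[{"tx": 0.005, "ty": 0, "tz": 0, "twist": 0, "fingers": 0}, {"tx": 0, "ty": 0, "tz": 0, "twist": 0, "fingers": 0}, {"tx": 0, "ty": 0, "tz": 0, "twist": 0, "fingers": 0}]'

```text
clock: 14.32
eef_pos: [546.6, -43.1, 59.1]
tool_rot: [-3.137, 0.027, 0.002]
force: [-16.4, -0.3, 3.0]
width: 14.1
gripper_force: 59.1
```

>>> carry_out --moves '[{"tx": -0.013, "ty": 0, "tz": 0, "twist": 0, "fingers": 0}, {"tx": 0, "ty": 0, "tz": 0, "twist": 0, "fingers": 0}, {"tx": 0, "ty": 0, "tz": 0, "twist": 0, "fingers": 0.5}, {"tx": 0, "ty": 0, "tz": 0, "twist": 0, "fingers": 0.5}, {"tx": 0, "ty": 0, "tz": 0, "twist": 0, "fingers": 0.5}, {"tx": 0, "ty": 0, "tz": 0, "twist": 0, "fingers": 0.5}]'

```text
clock: 15.08
eef_pos: [552.6, -43.9, 61.2]
tool_rot: [-3.141, 0.008, 0.002]
force: [-0.1, 0.2, 0.4]
width: 42.9
gripper_force: 0.0
```

>>> carry_out --moves '[{"tx": -0.05, "ty": 0, "tz": 0, "twist": 0, "fingers": 0.5}, {"tx": 0, "ty": 0, "tz": -0.1, "twist": 0, "fingers": 0.5}, {"tx": 0, "ty": 0, "tz": -0.15, "twist": 0, "fingers": 0.5}, {"tx": 0, "ty": 0, "tz": -0.15, "twist": 0, "fingers": 0}, {"tx": 0.12, "ty": 0, "tz": 0, "twist": 0, "fingers": 0}, {"tx": 0.13, "ty": 0, "tz": 0, "twist": 0, "fingers": 0}, {"tx": 0, "ty": 0, "tz": 0, "twist": 0, "fingers": 0}, {"tx": 0, "ty": 0, "tz": 0, "twist": 0, "fingers": 0}, {"tx": 0, "ty": 0, "tz": 0, "twist": 0, "fingers": 0}, {"tx": 0, "ty": 0, "tz": 0, "twist": 0, "fingers": 0}]'

```text
clock: 16.32
eef_pos: [612.5, -43.8, 180.6]
tool_rot: [-3.141, 0.009, 0.002]
force: [0.2, -0.6, -0.9]
width: 0.1
gripper_force: 0.0
```

Run:
```python
from h import *
S=eyes.get_image("side")
a=cv2.resize(S["color"][185:285,250:380],None,fx=6,fy=6,interpolation=cv2.INTER_CUBIC)
cv2.imwrite("pics/g.png",cv2.convertScaleAbs(a,alpha=1.2))
s=ctrl.read_state();print(s["eef_pos"],s["force"],s["width"])
```

```text
[612.68847788 -43.78590858 180.67763502] [-0.20463308 -0.58757039  0.20321438] -0.19846512117883794
```

View pics/g.png

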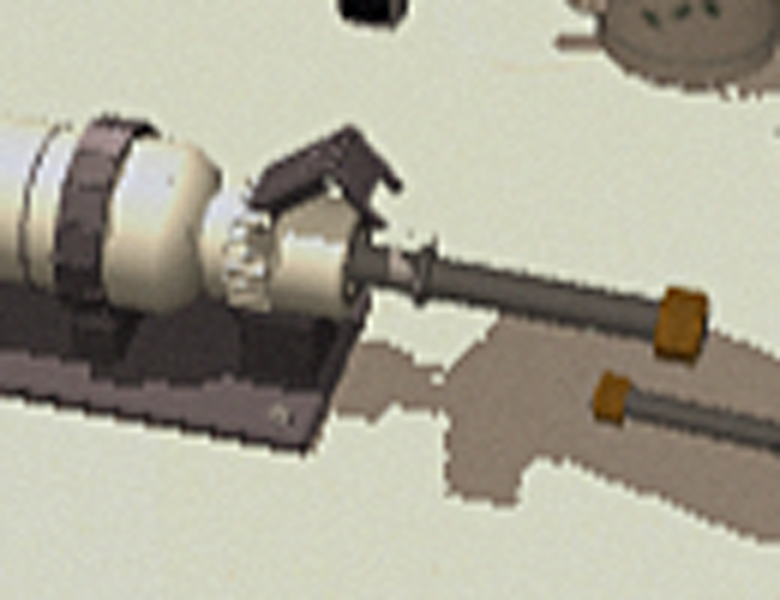

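>>> carry_out --moves '[{"tx": 0.006, "ty": 0, "tz": 0.06, "twist": 0, "fingers": 0}, {"tx": 0, "ty": 0, "tz": 0.06, "twist": 0, "fingers": 0}, {"tx": 0, "ty": 0, "tz": 0.04, "twist": 0, "fingers": 0}, {"tx": 0, "ty": 0, "tz": 0.02, "twist": 0, "fingers": 0}, {"tx": 0, "ty": 0, "tz": 0.02, "twist": 0, "fingers": 0}, {"tx": 0, "ty": 0, "tz": 0.02, "twist": 0, "fingers": 0}, {"tx": 0, "ty": 0, "tz": 0, "twist": 0, "fingers": 0}, {"tx": 0, "ty": 0, "tz": 0, "twist": 0, "fingers": 0}]'

```text
clock: 17.38
eef_pos: [608.1, -43.9, 113.5]
tool_rot: [-3.139, 0.021, 0.001]
force: [-12.7, 0.1, 6.5]
width: -0.1
gripper_force: 6.3
```

>>> carry_out --moves '[{"tx": 0, "ty": 0, "tz": -0.06, "twist": 0, "fingers": 0}, {"tx": 0, "ty": 0, "tz": -0.04, "twist": 0, "fingers": 0}, {"tx": 0, "ty": 0, "tz": 0, "twist": 0, "fingers": 0}, {"tx": 0, "ty": 0, "tz": 0, "twist": 0, "fingers": 0}, {"tx": 0.035, "ty": 0, "tz": 0, "twist": 0, "fingers": 0}, {"tx": 0, "ty": 0, "tz": 0, "twist": 0, "fingers": 0}, {"tx": 0, "ty": 0, "tz": 0, "twist": 0, "fingers": 0}]'

```text
clock: 18.25
eef_pos: [625.0, -43.8, 144.0]
tool_rot: [-3.141, 0.009, 0.002]
force: [-0.2, -0.4, 0.4]
width: -0.2
gripper_force: 0.0
```

>>> carry_out --moves '[{"tx": 0, "ty": 0, "tz": 0.03, "twist": 0, "fingers": 0}, {"tx": 0, "ty": 0, "tz": 0.03, "twist": 0, "fingers": 0}, {"tx": 0, "ty": 0, "tz": 0.02, "twist": 0, "fingers": 0}, {"tx": 0, "ty": 0, "tz": 0, "twist": 0, "fingers": 0}, {"tx": 0, "ty": 0, "tz": 0, "twist": 0, "fingers": 0}]'

```text
clock: 18.88
eef_pos: [625.1, -43.8, 120.5]
tool_rot: [-3.141, 0.008, 0.002]
force: [0.2, 0.4, 0.7]
width: 0.1
gripper_force: 0.0
```

>>> carry_out --moves '[{"tx": 0, "ty": 0, "tz": 0.015, "twist": 0, "fingers": 0}, {"tx": 0, "ty": 0, "tz": 0, "twist": 0, "fingers": 0}, {"tx": 0, "ty": 0, "tz": 0, "twist": 0, "fingers": 0}]'

```text
clock: 19.25
eef_pos: [624.9, -43.7, 115.9]
tool_rot: [-3.141, 0.009, 0.002]
force: [-0.2, 0.4, -0.0]
width: -0.3
gripper_force: 0.0
```

>>> carry_out --moves '[{"tx": 0, "ty": 0, "tz": 0.015, "twist": 0, "fingers": 0}, {"tx": 0, "ty": 0, "tz": 0, "twist": 0, "fingers": 0}, {"tx": 0, "ty": 0, "tz": 0, "twist": 0, "fingers": 0}]'

```text
clock: 19.62
eef_pos: [624.7, -43.6, 111.3]
tool_rot: [-3.141, 0.009, 0.002]
force: [0.3, -0.1, -0.3]
width: 0.2
gripper_force: 0.0
```

>>> carry_out --moves '[{"tx": 0, "ty": 0, "tz": 0.012, "twist": 0, "fingers": 0}, {"tx": 0, "ty": 0, "tz": 0, "twist": 0, "fingers": 0}, {"tx": 0, "ty": 0, "tz": 0, "twist": 0, "fingers": 0}]'

```text
clock: 20.0
eef_pos: [624.7, -43.7, 107.7]
tool_rot: [-3.141, 0.009, 0.002]
force: [1.0, -0.0, 0.4]
width: -0.1
gripper_force: 0.0
```

>>> carry_out --moves '[{"tx": 0, "ty": 0, "tz": 0.012, "twist": 0, "fingers": 0}, {"tx": 0, "ty": 0, "tz": 0, "twist": 0, "fingers": 0}, {"tx": 0, "ty": 0, "tz": 0, "twist": 0, "fingers": 0}]'

```text
clock: 20.38
eef_pos: [624.7, -43.6, 104.1]
tool_rot: [-3.141, 0.009, 0.002]
force: [-0.0, 0.1, -0.2]
width: -0.1
gripper_force: 0.0
```

>>> carry_out --moves '[{"tx": 0, "ty": 0, "tz": 0.012, "twist": 0, "fingers": 0}, {"tx": 0, "ty": 0, "tz": 0, "twist": 0, "fingers": 0}, {"tx": 0, "ty": 0, "tz": 0, "twist": 0, "fingers": 0}]'

```text
clock: 20.75
eef_pos: [625.0, -43.8, 102.9]
tool_rot: [-3.14, 0.007, 0.002]
force: [-4.7, 0.6, 14.4]
width: 0.0
gripper_force: 7.8
```

>>> carry_out --moves '[{"tx": 0, "ty": 0, "tz": -0.05, "twist": 0, "fingers": 0}, {"tx": 0, "ty": 0, "tz": -0.15, "twist": 0, "fingers": 0}, {"tx": 0, "ty": 0, "tz": -0.15, "twist": 0, "fingers": 0}, {"tx": -0.15, "ty": 0, "tz": -0.1, "twist": 0, "fingers": 0}, {"tx": 0, "ty": 0, "tz": 0, "twist": 0, "fingers": 0}, {"tx": 0, "ty": 0, "tz": 0, "twist": 0, "fingers": 0}, {"tx": 0, "ty": 0, "tz": 0, "twist": 0, "fingers": 0}]'

```text
clock: 21.62
eef_pos: [581.3, -43.6, 235.1]
tool_rot: [-3.141, 0.01, 0.003]
force: [-0.3, -0.2, -0.1]
width: -0.2
gripper_force: 0.0
```

Run:
```python
from h import *
S=eyes.get_image("side")
a=cv2.resize(S["color"][185:285,250:380],None,fx=6,fy=6,interpolation=cv2.INTER_CUBIC)
cv2.imwrite("pics/h.png",cv2.convertScaleAbs(a,alpha=1.2))
s=ctrl.read_state();print(s["eef_pos"],s["force"],s["width"])
```

```text
[581.23324825 -43.69712652 235.01892918] [-0.48571841 -0.38924179 -0.17751334] 0.0019734115935205448
```

View pics/h.png

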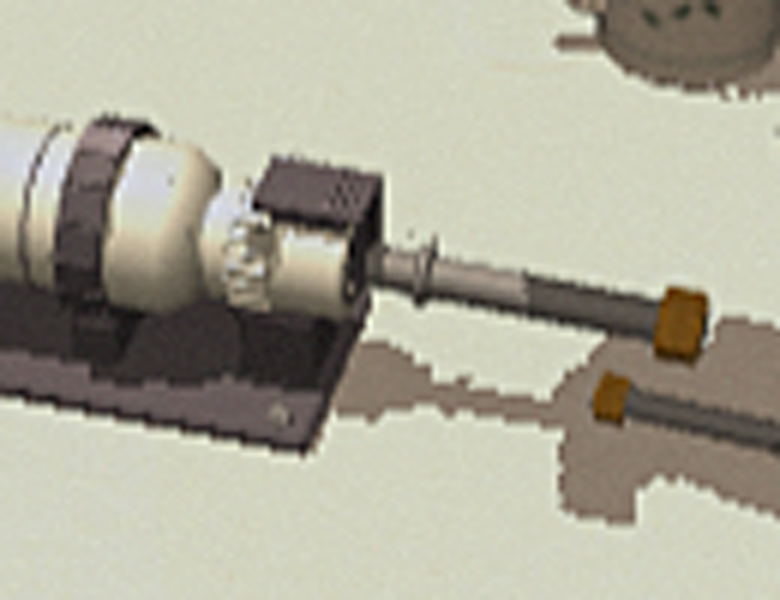

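The last picture shows the gate plate level with its prongs astride the tube. The collar (425,265) and nut (682,323) are where they were before the gate was pressed.

```bash
python3 -c "
from cell import job
print(job.finish_job())"
```

```text
the job is handed in; nothing more can be done
None
```

The job is handed in but no verdict came back: the tube is bottomed on the stop (total push read at most about 16 N), the gate is shut over it, and the arm is clear of everything.

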